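Serve two chocolates from the lever dispenser

ROBOT

A 6-joint arm with a two-finger parallel gripper is mounted at the origin on the work surface. World frame = base frame: x ahead of the robot, y to its left, z up, the work surface at z = 0. Lengths are in m, angles in rad, forces in N, time in s.
With the tool pointing down it reaches from about 0.325 to 0.85 m from the base axis. Payload 4.4 kg.
Tool frame: the origin (TCP) lies midway between the tips of the shut fingers; the grasp point (between the pads) lies 19 mm behind it (grip_depth is the distance from the TCP to the grasp point, in m); z points along the fingers, x is the direction in which the jaws open and shut, and the axes are right-handed (so a half turn about z gives the same grasp; the last joint's range is limited). The gripper opens to 94 mm and grips with 3 to 60 N. Pads are 16 mm wide; open, the fingers measure 119 mm over their backs; the gripper's body (75 mm by 177 mm) begins 78 mm behind the grasp point.
Start: joints at [1.097, 0.207, 1.542, -0, 1.393, -0.15], TCP at [0.182, 0.545, 0.183] pointing down, gripper open.
Joint ranges: [-2.73, 2.73], [-0.86, 2.22], [0.23, 2.46], [-1.11, 4.25], [0.08, 2.63], [-2.82, 2.82]. Speed limits (rad/s): [2.79, 2.79, 3.14, 3.14, 3.14, 3.14].

INTERFACE

Orientations are given as a 3x3 rotation matrix whose columns are the frame's x, y, z axes.
In Python, from bench import get_state, capture, camera_info, finish_job, grip_depth gives the robot as it stands.
- The arm moves only by the tool drive_tool, never from a script. Its argument "targets" is a list that holds one entry, the list of rows, each a list of 7 numbers: the opening, from -1 (shut) to 1 (fully open), then the shift along the tool's x, y, z in m, then the turn, a rotation vector about the tool's x, y, z in rad. In form: [[[hand, x, y, z, rx, ry, rz], ...]]. A call has 1 to 20 rows; each row shifts and turns the commanded pose from where the row before left it, along the tool's axes as they then stand; what a row does not reach is not made up. A row lasts 1/8 s, in which the tool goes at most 62.5 mm and 10.7 degrees, less where a joint would pass 70% of its speed; a pose out of reach is approached as far as the arm can. A call is refused whole if a number of a shift passes 0.0625 or a number of a turn 0.188, either way. A call with a gripper value outside its range is refused whole. The fingers move at their own pace and stop on an object; "force" is the grip in N (left out, the last holds). Time passes only in rows, so rows that do not move let the fingers close. It gives the time, the measured TCP pose, the force and the opening at its end, in the units of the state.
- get_state(): the state, without advancing time (a new reading comes with each control period).
- capture(name): name is "scene" or "side" or "wrist"; returns (picture, depth): 480x640x3 uint8, red, green, blue; 480x640 float32, m along the optical axis (not along the pixel's ray), 0 where there is no reading.
- camera_info(name): a dict with "fovy" (degrees; the focal length in pixels is half the picture's height over the tangent of half this angle, whatever the lens; pixels are square), "cx", "cy" (the principal point, pixels), "world_to_cam" (4x4, takes a point from world to camera coordinates); the wrist camera has in their place "hand_eye" (4x4, takes a point from camera to tool coordinates, whose origin is the TCP and whose axes are the tool frame's). Camera axes: x right, y down, z forward; pixel columns grow to the right and rows downward; lengths in m; the calibration is good to about 2 mm. The wrist camera is an equidistant fisheye: a pixel r from the principal point sees the ray r / f radians off the axis. A picture is of the moment at which its call begins: read the wrist's pose just before it. camera_info takes no time and is no camera call.
- finish_job(): hands the job in, once; it reports no verdict.
The state is a dict: "time": time; "joints": joint angles; "qd": joint speeds; "joint_efforts": joint torques, N m; "tcp_pos": TCP position; "tool_rot": TCP orientation; "force": force on the tool from outside, world axes, zero at the start; "wrist_torque": the same for the moment, N m; "grip_width": opening from 0.0 (shut) to 1.0 (fully open).
Only numpy, scipy, OpenCV 4.12 (cv2) and the standard library are available. Lean on these libraries where they do the work, as an engineer would, in place of code of your own. Each camera call takes 0.05 s, during which the arm holds its last target.

TASK

Guests are coming: serve exactly two chocolates from the dispenser by its rocking lever. Press the red pad right down so that the gate at the other end lifts and one chocolate rolls into the tray, let the lever come all the way back up, then press it right down once more for the second and let it up again. Touch neither the chocolates nor the gate, leave the other three chocolates in the chute, and do not disturb the other things on the sideboard.

Things in the scene. Friction and masses are not known exactly. Their poses are not given: they have to be found in the camera images.
- dispenser: fixed countertop chocolate dispenser on an oak board 300 x 125 mm, 19 mm high; origin under the board's centre. Catch tray at its -x (low) end, chute climbing to +x at 15 degrees along y = +25 mm, 42 mm wide, clear sides, lip 56 mm high at x = -66 mm. The lever's shaft runs along y at x = -35 mm, 114 mm high, between clear guide cheeks up to 127 mm high; the lever's red pad is on the -y side
- lever (a joint): the rocking lever's angle (rad): 0 at rest (pad up, gate shut), 0.52 with the pad right down on its stop (gate open). A spring lifts it again in about 0.3 s when let go; at the pad it pushes back with 1 N at rest to 3 N fully down. Pressing lifts the gate before the lowest chocolate and lowers a stop before the next: one full press and release serves one. It is freed at about 0.4 rad
- lever_pad (a point): centre of the top face of the lever's red pad, 40 mm (dispenser's x) by 44 mm (y), where to press; at x = +36, y = -28 mm of the dispenser. At rest 139 mm above the sideboard, tilted 15 degrees (higher to +x); right down, 101 mm above it, tilted 15 degrees the other way. Free space below. The chute wall, 9 mm from the pad's +y edge, is about 105 mm high there, its chocolates up to 117 mm
- gate: the steel gate across the chute, hung on the lever's other end: a blade 33 mm wide that slides square to the chute in front of the lowest chocolate and rises 24 mm when the pad is pressed right down. Origin on the chute's floor under the blade; it moves with the gate. Not to be touched
- tray (a point): centre of the felt floor of the catch tray, inside 80 mm (x) by 112 mm (y), walls about 25 mm above the felt, open on top; axes as the dispenser's
- glass_box: square clear glass box 120 x 120 x 70 mm with a hinged glass lid (the lid may stand open, reaching about 190 mm high), heavy; origin under its centre. Bystander
- tea_tin: pewter-grey aluminium tea tin with a twist cap, 80 mm across, 126 mm high; origin under its centre. Bystander
- planter: empty cream ceramic planter, 112 mm across, 90 mm high; origin under its centre. Bystander
- mug: blue mug, 82 mm across, 92 mm high, handle towards its +y; origin under its centre. Bystander
- dinosaur: green plastic stegosaurus with orange plates, 170 mm long (its x), about 85 mm high; origin at the ground under its belly. Bystander
- spoon_rest: stainless steel spoon rest: a round dish 94 mm across, 14 mm high, with a flat handle that reaches 150 mm from the dish's centre along its +x; origin under the dish's centre. Bystander
- choc1: gold-foil chocolate ball, 30 mm across, 14 g; origin at its centre; the first in the chute's row counted from the gate (it serves as number 1)
- choc2: gold-foil chocolate ball, 30 mm across, 14 g; origin at its centre; the second in the chute's row counted from the gate (it serves as number 2)
- choc3: gold-foil chocolate ball, 30 mm across, 14 g; origin at its centre; the third in the chute's row counted from the gate (it serves as number 3)
- choc4: gold-foil chocolate ball, 30 mm across, 14 g; origin at its centre; the fourth in the chute's row counted from the gate (it serves as number 4)
- choc5: gold-foil chocolate ball, 30 mm across, 14 g; origin at its centre; the fifth in the chute's row counted from the gate (it serves as number 5)
Mind the look-alikes: they are no part of the job. What is shaped like the choc3 but pink is not meant.

How it is judged:
On the way, in this order (a step that is already met when the one before it is completed fails the run):
1. the lever's pad is pressed right down (value of joint lever above 0.46 rad), for 0.05 s.
2. the lever is back up and the first chocolate lies in the tray, the second still in the chute (value of joint lever below 0.05 rad and x of choc1 in the frame of tray between -0.045 and 0.045 m and y of choc1 in the frame of tray between -0.06 and 0.06 m and z of choc1 in the frame of tray between 0 and 0.03 m and x of choc2 in the frame of dispenser between -0.045 and 0.125 m and y of choc2 in the frame of dispenser between 0.005 and 0.045 m and z of choc2 in the frame of dispenser above 0.06 m), for 0.1 s.
3. the pad is pressed right down again (value of joint lever above 0.46 rad), for 0.05 s.
4. the lever is back up and the second chocolate lies in the tray (value of joint lever below 0.05 rad and x of choc2 in the frame of tray between -0.045 and 0.045 m and y of choc2 in the frame of tray between -0.06 and 0.06 m and z of choc2 in the frame of tray between 0 and 0.03 m), for 0.1 s.
At the end, for the whole second after the job is handed in: the first two chocolates lie still (under 50 mm/s) within the walls of the tray, the other three are in the chute behind the gate, and the lever is back up (within 0.05 rad of rest) (all of step 4 and x of choc1 in the frame of tray between -0.045 and 0.045 m and y of choc1 in the frame of tray between -0.06 and 0.06 m and z of choc1 in the frame of tray between 0 and 0.03 m and x of choc3 in the frame of dispenser between -0.045 and 0.125 m and y of choc3 in the frame of dispenser between 0.005 and 0.045 m and z of each of choc3, choc4, choc5 in the frame of dispenser above 0.06 m and x of choc4 in the frame of dispenser between -0.045 and 0.125 m and y of choc4 in the frame of dispenser between 0.005 and 0.045 m and x of choc5 in the frame of dispenser between -0.045 and 0.125 m and y of choc5 in the frame of dispenser between 0.005 and 0.045 m and linear speed of each of choc1, choc2 below 0.05 m/s); the robot touches nothing.
It fails at once if the fingers touch a chocolate (contact force between the fingers and choc1 above 0.3 N or contact force between the fingers and choc2 above 0.3 N or contact force between the fingers and choc3 above 0.3 N or contact force between the fingers and choc4 above 0.3 N or contact force between the fingers and choc5 above 0.3 N).
It fails at once if a chocolate is lifted out (height (world z) of any of choc1, choc2, choc3, choc4, choc5 above 0.14 m).
It fails at once if the gate itself is pushed or lifted by the fingers (contact force between the fingers and gate above 1 N).
It fails at once if something else on the sideboard is shifted by more than 20 mm or tipped (distance of any of tea_tin, planter, dinosaur, spoon_rest, mug from where it was at the start of the episode above 0.02 m or angle between any of tea_tin, planter, dinosaur, spoon_rest, mug's own z axis and vertical above 0.2 rad).
It also fails if it takes over 37 s, if anything falls off the work surface, if the arm or the gripper's body presses on something with over 40 N, if the wrist force passes 120 N, or if a joint passes its speed limit or range.

## Working session

There is one attempt and no reset: what is moved stays moved. The work goes in short steps, Python scripts to look and compute and a tool call to move; the robot and the scene stay as the last step left them, time stands still between calls to the robot, and variables do not carry over. Pictures are saved under pics/ and viewed, and the job is handed in when it is done.

Besides the shell and the picture viewer there is one more tool, called as name([rows], argument=value, ...), one row to a line, values as JSON. drive_tool: Moves the arm, as the interface text tells. Its arguments: {"type":"object","properties":{"targets":{"type":"array"},"force":{"type":"number"}},"required":["targets"]}

```bash
mkdir -p pics; python3 - <<'E'
from bench import *
import cv2,numpy as np
s=get_state();print(s['time'],s['tcp_pos'],np.round(s['tool_rot'],3),s['force'],s['grip_width'])
for n in ['scene','side']:
    p,d=capture(n);cv2.imwrite(f'pics/{n}0.png',p[:,:,::-1]);np.save(f'{n}_d.npy',d)
    c=camera_info(n);print(n,c['fovy'],c['cx'],c['cy'],np.round(c['world_to_cam'],3).tolist())
E
```

```text
0.0 [0.18204053 0.54452599 0.18181623] [[ 0.317  0.948 -0.001]
 [ 0.948 -0.317 -0.002]
 [-0.002 -0.    -1.   ]] [-0.23987548 -0.29347903  0.27612377] 0.9979632768408954
scene 52.50857770785861 332.54477814322496 245.09495445788332 [[0.712, 0.702, 0.015, -0.442], [0.596, -0.593, -0.542, -0.226], [-0.372, 0.395, -0.84, 1.019], [0.0, 0.0, 0.0, 1.0]]
side 50.087685332032656 315.80457931689665 239.69268269374834 [[-0.987, -0.159, -0.004, 0.571], [-0.096, 0.617, -0.781, 0.11], [0.127, -0.771, -0.624, 1.065], [0.0, 0.0, 0.0, 1.0]]
```

View pics/scene0.png

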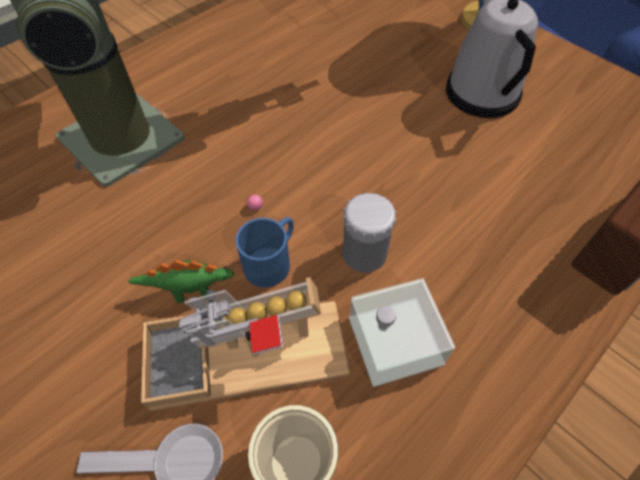

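View pics/side0.png

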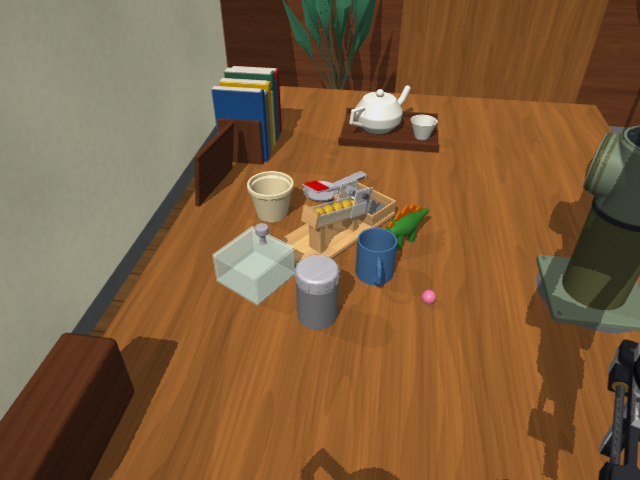

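```bash
cat > h.py <<'E'
from bench import *
import cv2,numpy as np
def cam(n):
    c=camera_info(n);f=240/np.tan(np.radians(c['fovy'])/2);return f,c['cx'],c['cy'],np.array(c['world_to_cam'])
def unproj(n,d,u,v,z=None):
    f,cx,cy,T=cam(n);Z=d if z is None else 1
    p=np.stack([(u-cx)/f*Z,(v-cy)/f*Z,Z*np.ones_like(np.asarray(u,float))],-1)
    R,t=T[:3,:3],T[:3,3]; w=(p-t)@R
    if z is None: return w
    o=-R.T@t; r=w-o; return o+r*((z-o[2])/r[...,2:3])
def proj(n,P):
    f,cx,cy,T=cam(n);q=np.asarray(P)@T[:3,:3].T+T[:3,3];return np.stack([q[...,0]/q[...,2]*f+cx,q[...,1]/q[...,2]*f+cy],-1)
E
python3 - <<'E'
from h import *
for n in ['scene','side']:
    p=cv2.imread(f'pics/{n}0.png');d=np.load(f'{n}_d.npy')
    h=cv2.cvtColor(p,cv2.COLOR_BGR2HSV)
    m=((h[...,0]<6)|(h[...,0]>174))&(h[...,1]>200)&(h[...,2]>150)
    k,l,st,c=cv2.connectedComponentsWithStats(m.astype(np.uint8))
    i=1+np.argmax(st[1:,4]);v,u=np.nonzero(l==i);print(n,st[i],c[i])
    w=unproj(n,d[v,u],u,v);w=w[d[v,u]>0];print(len(w),np.median(w,0),w.mean(0),w.min(0),w.max(0))
    mm=w.mean(0);U,S,V=np.linalg.svd(w-mm);print('normal',V[2])
    bb=(120,180,480,420) if n=='scene' else (200,150,460,340)
    x0,y0,x1,y1=bb;cv2.imwrite(f'pics/{n}c.png',cv2.resize(p[y0:y1,x0:x1],(780,520) if n=='scene' else (780,570),interpolation=cv2.INTER_CUBIC))
d=np.load('scene_d.npy')
for u,v in [(346,374),(330,304),(212,392),(280,385)]: print(u,v,unproj('scene',None,np.array(u),np.array(v),0.019), unproj('scene',d[v,u],u,v))
E
```

```text
scene [263 318  12  18  63] [268.33333333 325.52380952]
63 [ 0.59081368 -0.09503245  0.14045146] [ 0.59136865 -0.094727    0.1406629 ] [ 0.58326615 -0.10523046  0.13773845] [ 0.59990998 -0.08331538  0.14497722]
normal [-0.1762248  -0.22451338  0.95840417]
side [304 181  24  10 126] [315.55555556 185.33333333]
125 [ 0.594819   -0.10072014  0.14179981] [ 0.59437684 -0.09965938  0.14121215] [ 0.56956377 -0.12741687  0.13432372] [ 0.61849469 -0.07597028  0.14670368]
normal [ 0.14998612  0.21048153 -0.96602365]
346 374 [ 0.68512852 -0.03750252  0.019     ] [ 0.68441463 -0.03655733  0.01539101]
330 304 [0.58612085 0.02812693 0.019     ] [0.58640569 0.02782698 0.01984982]
212 392 [ 0.56401989 -0.19600845  0.019     ] [ 0.56342237 -0.19593991  0.01736677]
280 385 [ 0.6271144  -0.11867405  0.019     ] [ 0.62599634 -0.11807438  0.01498262]
```

View pics/scenec.png

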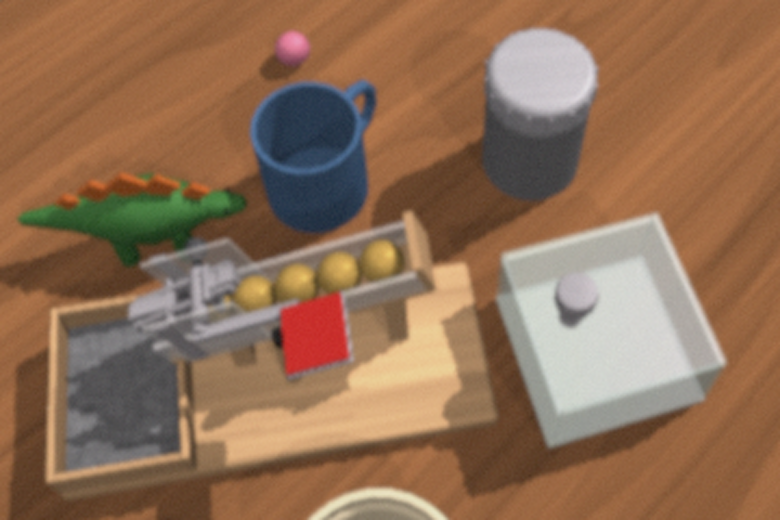

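View pics/sidec.png

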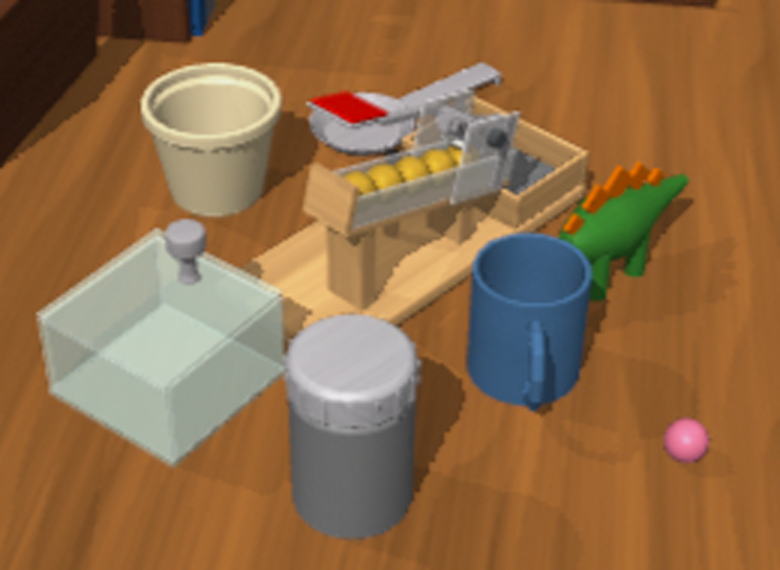

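```bash
cat > fit.py <<'E'
from h import *
from scipy.optimize import least_squares
a=np.radians(15);ex=np.array([np.cos(a),0,np.sin(a)])*.02;ey=np.array([0,.022,0]);c=np.array([.036,-.028,.139])
M=[c-ex+ey,c+ex+ey,c+ex-ey,c-ex-ey]
B=[np.array([.15,-.0625,.019]),np.array([.15,.0625,.019])]
sc=np.array([(283,309),(340,294),(349,362),(290,377),(496,415),(467,264)])*6/13+[120,180]
si=np.array([(388,118),(345,124),(307,101),(346,92)])/3+[200,150]
def W(q,P):
    c,s=np.cos(q[2]),np.sin(q[2]);P=np.asarray(P);return P@np.array([[c,s,0],[-s,c,0],[0,0,1]])+[q[0],q[1],0]
def f(q): return np.r_[(proj('scene',W(q,M+B))-sc).ravel(),(proj('side',W(q,M))-si).ravel()]
if __name__=='__main__':
    r=least_squares(f,[.59,-.1,.95],loss='soft_l1')
    q=r.x;print(q[:2],np.degrees(q[2]),'\n',f(q).reshape(-1,2).round(1).tolist())
    pc=W(q,[c])[0];print('pad',pc)
    # free 3D triangulation of pad centre
    cs=sc[:4].mean(0);ci=si.mean(0)
    t=least_squares(lambda P:np.r_[proj('scene',P)-cs,proj('side',P)-ci],pc);print('tri',t.x,t.fun)
    for n,uv in [('scene',np.array((577,292))*6/13+[120,180]),('side',np.array((187,240))/3+[200,150])]:
        d=np.load(n+'_d.npy');u,v=uv.round().astype(int);print('knob',n,unproj(n,d[v,u],u,v))
    np.save('q.npy',q)
    p=cv2.imread('pics/scene0.png');
    for nm in ['scene','side']:
        p=cv2.imread(f'pics/{nm}0.png');p=cv2.resize(p,None,fx=2,fy=2)
        G=[[-.15,-.0625,.019],[.15,-.0625,.019],[.15,.0625,.019],[-.15,.0625,.019],[-.066,.025,.056],[-.035,0,.114],*M]
        for u in proj(nm,W(q,G)): cv2.circle(p,tuple((2*u).astype(int)),3,(255,0,255),-1)
        cv2.imwrite(f'pics/{nm}_ov.png',p[360:860,200:980] if nm=='scene' else p[280:700,380:940])
E
python3 fit.py
```

```text
[ 0.55302872 -0.11882447] 54.989716919692306 
 [[-1.4, 0.1], [0.4, -0.9], [0.4, -1.3], [-1.6, -0.3], [2.1, 2.2], [0.3, -1.7], [-1.1, -2.3], [1.1, -1.4], [-0.5, -1.3], [-1.3, -1.0]]
pad [ 0.59661614 -0.10540296  0.139     ]
tri [ 0.5963106  -0.10486763  0.13503108] [-0.18122898 -0.10256076 -0.32924858  0.11701446]
knob scene [0.68663365 0.03603073 0.11883535]
knob side [0.68079177 0.0475047  0.11892977]
```

View pics/scene_ov.png

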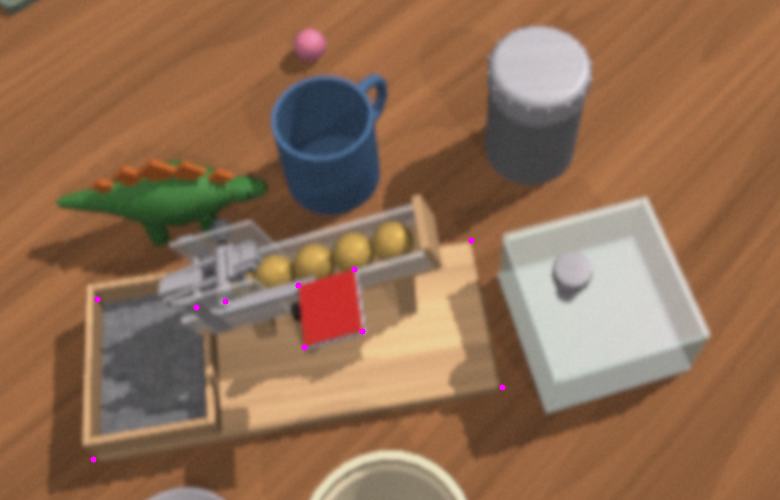

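View pics/side_ov.png

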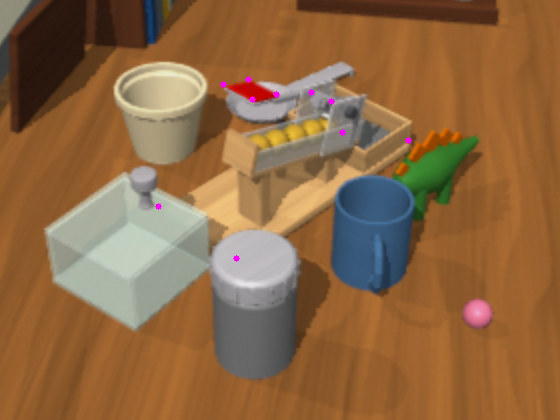

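drive_tool([
  [[-1,0,0,-0.045,0,0,0],[-1,0,0,-0.045,0,0,0],[-1,-0.0373,0.0464,0,0,0,0],[-1,-0.0373,0.0464,0,0,0,0],[-1,-0.0373,0.0464,0,0,0,0],[-1,-0.0373,0.0464,0,0,0,0],[-1,-0.0373,0.0464,0,0,0,0],[-1,-0.0373,0.0464,0,0,0,0],[-1,-0.0373,0.0464,0,0,0,0],[-1,-0.0373,0.0464,0,0,0,0],[-1,-0.0373,0.0464,0,0,0,0],[-1,-0.0373,0.0464,0,0,0,0],[-1,-0.0373,0.0464,0,0,0,0],[-1,-0.0373,0.0464,0,0,0,0],[-1,-0.0373,0.0464,0,0,0,0],[-1,0,0,0,0,0,0],[-1,0,0,0,0,0,0]],
])

```text
time: 2.22
tcp_pos: [0.6, -0.1056, 0.2721]
tool_rot: [[0.318, 0.948, -0.002], [0.948, -0.318, 0.001], [0.0, -0.002, -1.0]]
force: [-0.2, 0.2, 0.4]
grip_width: 0.006
```

drive_tool([
  [[-1,0,0,0,0,0,0.185],[-1,0,0,0,0,0,0.185],[-1,0,0,0,0,0,0.185],[-1,0,0,0,0,0,0.185],[-1,0,0,0,0,0,0.185],[-1,0,0,0,0,0,0.185],[-1,0,0,0,0,0,0.185],[-1,0,0,0,0,0,0.185],[-1,0,0,0,0,0,0.185],[-1,0,0,0,0,0,0.185],[-1,0,0,0,0,0,0]],
])

```text
time: 3.6
tcp_pos: [0.6001, -0.1041, 0.2735]
tool_rot: [[0.827, -0.563, 0.0], [-0.563, -0.827, 0.0], [0.0, -0.0, -1.0]]
force: [-1.2, 0.6, -0.2]
grip_width: 0.002
```

```bash
python3 - <<'E'
from h import *
s=get_state();print(s['time'],s['joints'],s['tcp_pos'],np.round(s['tool_rot'],3),s['force'],s['grip_width'])
p,d=capture('wrist');cv2.imwrite('pics/w1.png',p[:,:,::-1]);np.save('w1.npy',d)
c=camera_info('wrist');print(c)
np.savez('w1s.npz',p=s['tcp_pos'],R=s['tool_rot'])
E
```

```text
3.6 [-3.13919539e-01  2.26331170e-01  1.33281369e+00  2.36488583e-04
  1.58209457e+00  2.83669641e-01] [ 0.60007596 -0.1040979   0.27348815] [[ 0.827 -0.563  0.   ]
 [-0.563 -0.827  0.   ]
 [ 0.    -0.    -1.   ]] [-1.21386909  0.56096949 -0.23179637] 0.0021108287665693847
{'fovy': 65.70646984690485, 'cx': 319.76498948876036, 'cy': 244.9661618760679, 'hand_eye': array([[ 9.99999083e-01, -5.96359570e-04, -1.21625626e-03,
        -2.19607268e-04],
       [ 9.20489127e-04,  9.57886256e-01,  2.87146433e-01,
        -8.43545303e-02],
       [ 9.93792632e-04, -2.87147289e-01,  9.57885926e-01,
        -2.02904014e-01],
       [ 0.00000000e+00,  0.00000000e+00,  0.00000000e+00,
         1.00000000e+00]])}
```

View pics/w1.png

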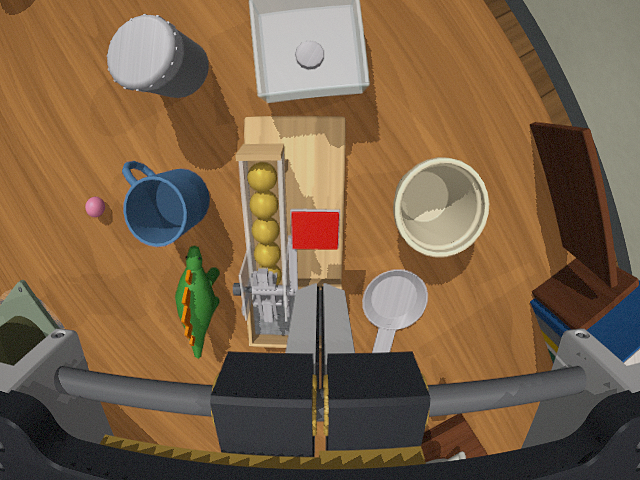

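The red pad is at (315,230) in the wrist picture. It is the only red pad. The look-alike is the pink ball at (95,207), well clear of the work. The gold balls are at (262,178), (263,206), (265,230) and (267,256), with the fifth under the lever.

```bash
python3 - <<'E'
from h import *
z=np.load('w1s.npz');d=np.load('w1.npy');c=camera_info('wrist');H=np.array(c['hand_eye']);f=240/np.tan(np.radians(c['fovy'])/2)
p=cv2.imread('pics/w1.png');h=cv2.cvtColor(p,cv2.COLOR_BGR2HSV)
m=((h[...,0]<6)|(h[...,0]>174))&(h[...,1]>200)&(h[...,2]>120)
k,l,st,cc=cv2.connectedComponentsWithStats(m.astype(np.uint8))
i=[j for j in range(1,k) if abs(cc[j][0]-315)<15 and abs(cc[j][1]-230)<15 and st[j,4]>200][0];print(st[i],cc[i])
R,t=z['R'],z['p']
def ray(u,v):
    x,y=u-c['cx'],v-c['cy'];r=np.hypot(x,y);th=r/f
    return np.stack([x/r*np.sin(th),y/r*np.sin(th),np.cos(th)],-1)
def tow(u,v,Z):
    a=ray(u,v);a=a/a[...,2:3]*np.asarray(Z)[...,None]
    return (a@H[:3,:3].T+H[:3,3])@R.T+t
v,u=np.nonzero(l==i);w=tow(u,v,d[v,u]);w=w[d[v,u]>0];mm=w.mean(0)
print('pad',mm,np.median(w,0));U,S,V=np.linalg.svd(w-mm);print(V[2])
# long board edges for yaw: right edge pixels
P=np.array([[345,118],[343,268],[246,118]]);W=tow(P[:,0],P[:,1],d[P[:,1],P[:,0]]);print(W)
# tri scene+wrist by plane z
a=np.array([[292,210],[340,210],[339,249],[291,249]]);ct=a.mean(0)
for zz in (.135,.139,.143):
    r=R@(H[:3,:3]@ray(*ct));o=R@H[:3,3]+t;print(zz,o+r*(zz-o[2])/r[2])
rect=cv2.minAreaRect(np.c_[u,v].astype(np.float32));print(rect)
E
```

```text
[ 292  212   47   37 1675] [314.92955224 229.78208955]
pad [ 0.59495125 -0.10254708  0.14067451] [ 0.59499829 -0.1024744   0.14073056]
[-0.14569294 -0.20860387  0.96708738]
[[ 6.86973831e-01 -3.18157915e-02  6.76079127e-04]
 [ 5.74431237e-01 -1.96777174e-01  5.50166284e-04]
 [ 5.86637166e-01  3.76592836e-02  1.90446971e-02]]
0.135 [ 0.5947552  -0.10366304  0.135     ]
0.139 [ 0.59537049 -0.10284995  0.139     ]
0.143 [ 0.59598578 -0.10203687  0.143     ]
((315.0, 230.0), (36.0, 46.0), 90.0)
```

drive_tool([
  [[-1,0,0,0.0435,0,0,0],[-1,0,0,0.045,0,0,0],[-1,0,0,0.03,0,0,0],[-1,0,0,0,0,0,0],[-1,0,0,0,0,0,0]],
])

```text
time: 4.28
tcp_pos: [0.6016, -0.1059, 0.1562]
tool_rot: [[0.825, -0.565, 0.002], [-0.565, -0.825, -0.001], [0.002, -0.001, -1.0]]
force: [-0.4, -0.6, 0.8]
grip_width: 0.009
```

drive_tool([
  [[-1,0,0,0.01,0,0,0],[-1,0,0,0.012,0,0,0],[-1,0,0,0.012,0,0,0],[-1,0,0,0.012,0,0,0],[-1,0,0,0.003,0,0,0],[-1,0,0,0,0,0,0],[-1,0,0,0,0,0,0]],
])

```text
time: 5.15
tcp_pos: [0.6004, -0.106, 0.1057]
tool_rot: [[0.824, -0.566, -0.0], [-0.566, -0.824, -0.0], [-0.0, 0.0, -1.0]]
force: [-0.3, 0.7, 1.4]
grip_width: 0.01
```

```bash
python3 - <<'E'
from h import *
s=get_state();print(s['time'],s['tcp_pos'],s['force'],s['wrist_torque'])
p,d=capture('wrist');cv2.imwrite('pics/w2.png',p[:,:,::-1])
p,d=capture('side');cv2.imwrite('pics/s2.png',cv2.resize(p[150:340,200:460,::-1],(780,570)))
E
```

```text
5.15 [ 0.60042922 -0.10596497  0.10569069] [-0.3468224   0.66692894  1.43811356] [0.10117878 0.3033301  0.02106263]
```

View pics/w2.png

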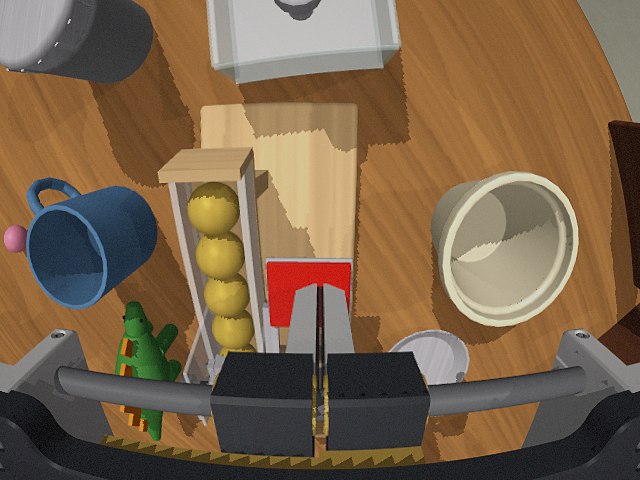

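View pics/s2.png

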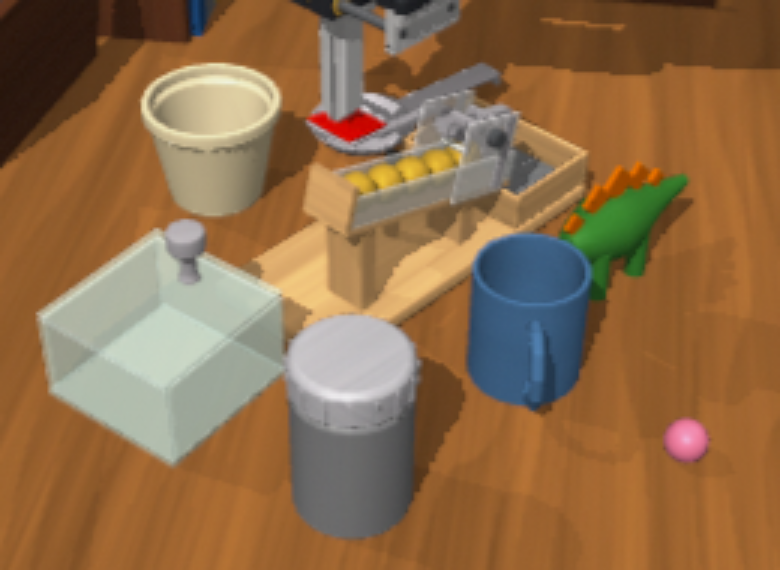

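drive_tool([
  [[-1,0,0,0.003,0,0,0],[-1,0,0,0.002,0,0,0],[-1,0,0,0,0,0,0],[-1,0,0,0,0,0,0]],
])

```text
time: 5.75
tcp_pos: [0.6011, -0.1059, 0.1007]
tool_rot: [[0.824, -0.566, 0.001], [-0.566, -0.824, -0.0], [0.001, -0.0, -1.0]]
force: [0.9, 0.7, 1.9]
grip_width: 0.005
```

drive_tool([
  [[-1,0,0,0.003,0,0,0],[-1,0,0,0,0,0,0],[-1,0,0,0,0,0,0]],
])

```text
time: 6.12
tcp_pos: [0.6009, -0.106, 0.0976]
tool_rot: [[0.824, -0.566, 0.001], [-0.566, -0.824, -0.0], [0.001, -0.0, -1.0]]
force: [1.0, 1.5, 3.0]
grip_width: 0.007
```

```bash
python3 - <<'E'
from h import *
s=get_state();print(s['time'],s['tcp_pos'],s['force'],s['wrist_torque'])
p,d=capture('scene');cv2.imwrite('pics/c3.png',cv2.resize(p[260:420,120:360,::-1],(780,520),interpolation=cv2.INTER_CUBIC))
p,d=capture('side');cv2.imwrite('pics/s3.png',cv2.resize(p[160:280,270:430,::-1],(780,585),interpolation=cv2.INTER_CUBIC))
E
```

```text
6.125 [ 0.60090157 -0.10599604  0.09758476] [0.98980784 1.46927237 2.97492592] [ 0.16049287 -0.15979117  0.00508591]
```

View pics/c3.png

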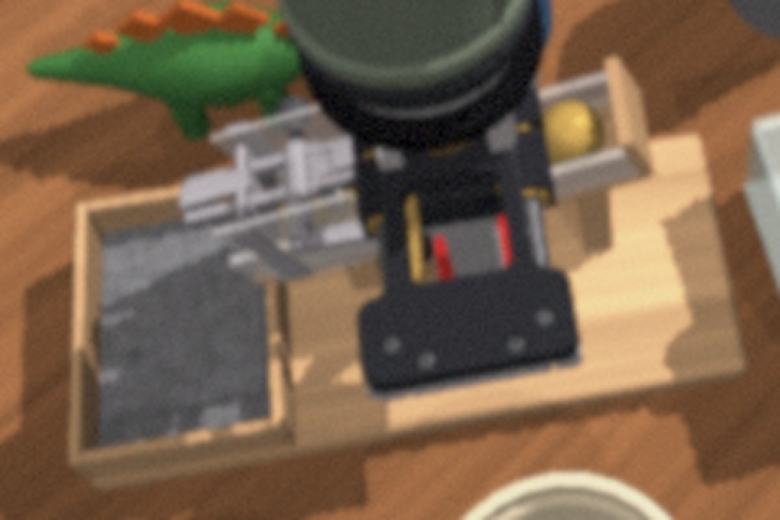

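View pics/s3.png

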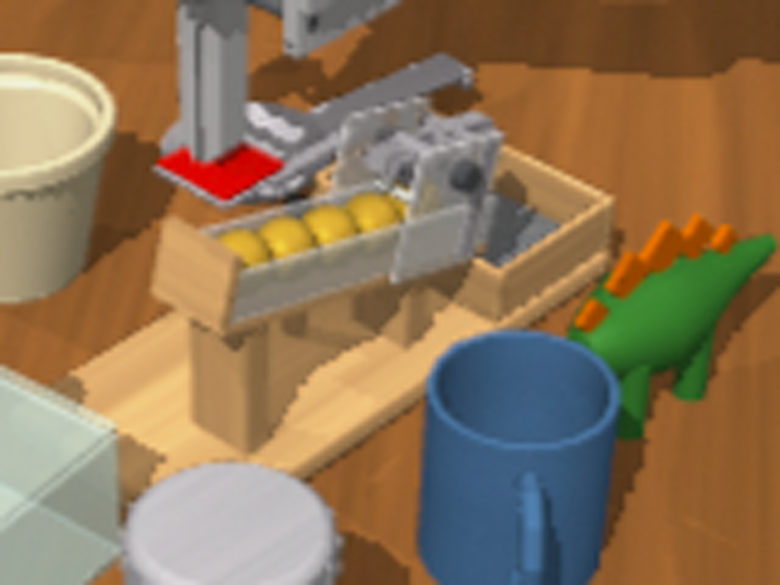

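drive_tool([
  [[-1,0,0,0.003,0,0,0],[-1,0,0,0,0,0,0],[-1,0,0,0,0,0,0]],
])

```text
time: 6.6
tcp_pos: [0.6008, -0.106, 0.0945]
tool_rot: [[0.824, -0.566, 0.0], [-0.566, -0.824, -0.0], [0.0, -0.0, -1.0]]
force: [1.2, 0.2, 2.2]
grip_width: 0.004
```

```bash
python3 - <<'E'
from h import *
s=get_state();print(s['time'],s['tcp_pos'],s['force'],s['wrist_torque'])
p,d=capture('scene');cv2.imwrite('pics/c4.png',cv2.resize(p[260:420,120:360,::-1],(780,520),interpolation=cv2.INTER_CUBIC))
p,d=capture('wrist');cv2.imwrite('pics/w4.png',cv2.resize(p[150:450,150:400,::-1],(500,600),interpolation=cv2.INTER_CUBIC))
E
```

```text
6.6 [ 0.60075408 -0.10599472  0.09448335] [1.15832058 0.23772248 2.17756134] [ 0.17516032 -0.15808588 -0.03166076]
```

View pics/c4.png

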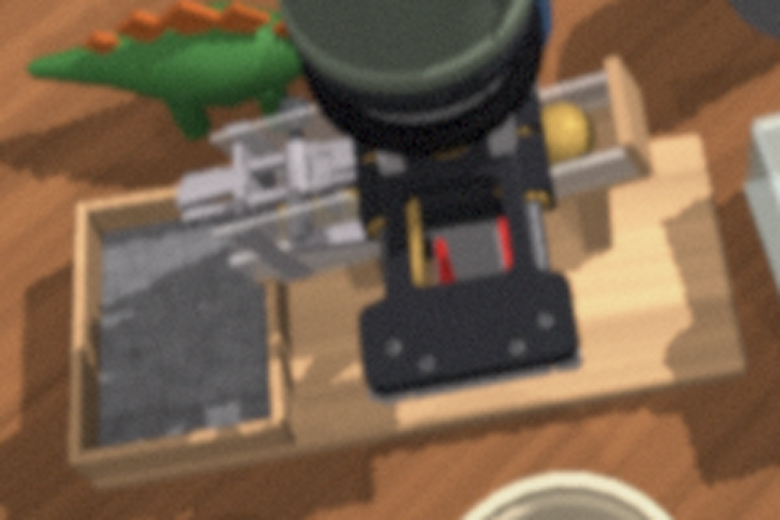

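View pics/w4.png

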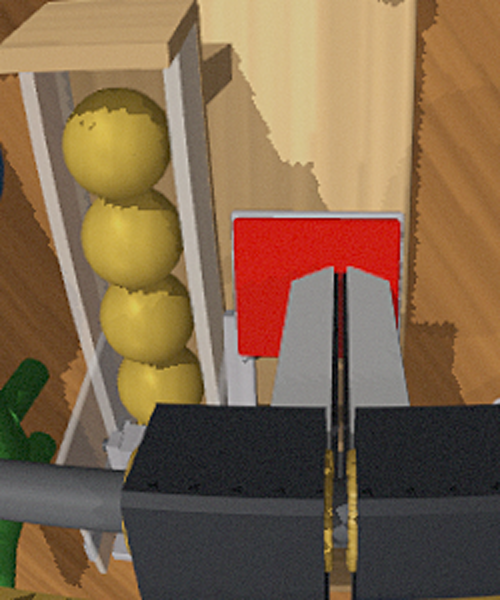

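drive_tool([
  [[-1,0,0,0.003,0,0,0],[-1,0,0,0,0,0,0],[-1,0,0,0,0,0,0],[-1,0,0,0,0,0,0]],
])

```text
time: 7.2
tcp_pos: [0.6007, -0.106, 0.0915]
tool_rot: [[0.824, -0.566, 0.0], [-0.566, -0.824, -0.0], [0.0, 0.0, -1.0]]
force: [0.8, 0.8, 2.8]
grip_width: 0.007
```

```bash
python3 - <<'E'
from h import *
s=get_state();print(s['time'],s['tcp_pos'],s['force'],s['wrist_torque'])
p,d=capture('scene');cv2.imwrite('pics/c5.png',cv2.resize(p[260:420,120:360,::-1],(780,520),interpolation=cv2.INTER_CUBIC))
E
```

```text
7.2 [ 0.60069948 -0.10595428  0.09148294] [0.79051556 0.7908633  2.8110616 ] [ 0.1324204  -0.18741032  0.0234905 ]
```

View pics/c5.png

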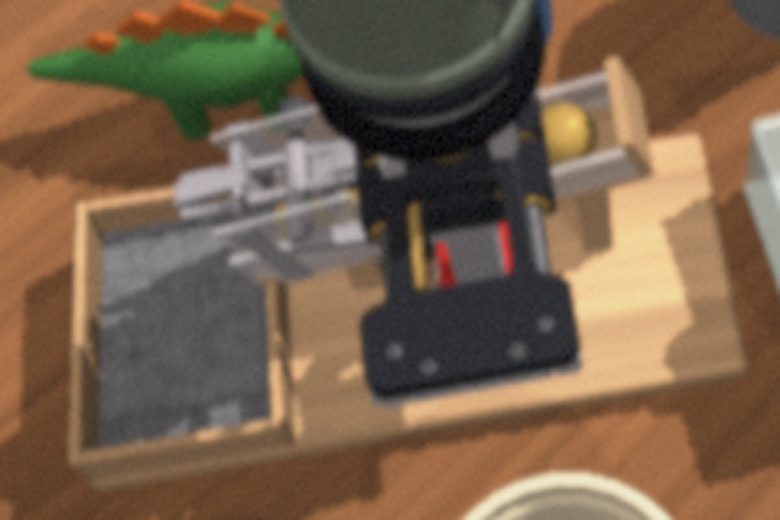

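```bash
cat > tilt.py <<'E'
from h import *
def tilt():
    s=get_state();p,d=capture('wrist')
    c=camera_info('wrist');H=np.array(c['hand_eye']);f=240/np.tan(np.radians(c['fovy'])/2)
    h=cv2.cvtColor(p,cv2.COLOR_RGB2HSV)
    m=((h[...,0]<6)|(h[...,0]>174))&(h[...,1]>200)&(h[...,2]>120)&(d>0);m[:, :200]=0;m[:,400:]=0;m[400:]=0;m[:180]=0
    m=cv2.erode(m.astype(np.uint8),np.ones((3,3)))
    v,u=np.nonzero(m);x,y=u-c['cx'],v-c['cy'];r=np.hypot(x,y);th=r/f
    a=np.stack([x/r*np.tan(th),y/r*np.tan(th),np.ones_like(r)],-1)*d[v,u][:,None]
    R=np.array(s['tool_rot']);w=(a@H[:3,:3].T+H[:3,3])@R.T+s['tcp_pos']
    q=np.radians(55);o=np.array([.5955,-.103]);ex=np.array([np.cos(q),np.sin(q)])
    X=(w[:,:2]-o)@ex
    k=np.polyfit(X,w[:,2],1)
    for _ in range(3):
        e=w[:,2]-np.polyval(k,X);g=abs(e)<.003;k=np.polyfit(X[g],w[g,2],1)
    print('t',s['time'],'tcp z',s['tcp_pos'][2],'n',len(u),g.sum(),'pad tilt rad',np.arctan(k[0]),'lever',.262-np.arctan(k[0]),'z centre',k[1],'xrange',X.min(),X.max(),'F',np.round(s['force'],1))
    return p
if __name__=='__main__': tilt()
E
python3 tilt.py
```

```text
t 7.25 tcp z 0.09147593279428629 n 2839 2839 pad tilt rad -0.09344035711414889 lever 0.3554403571141489 z centre 0.11443906228568866 xrange -0.01624243366435177 0.02256508327938801 F [1.5 0.4 2.7]
```

drive_tool([
  [[-1,0,0,0.003,0,0,0],[-1,0,0,0.003,0,0,0],[-1,0,0,0,0,0,0],[-1,0,0,0,0,0,0]],
])

```text
time: 7.8
tcp_pos: [0.6006, -0.1061, 0.0854]
tool_rot: [[0.824, -0.566, -0.0], [-0.566, -0.824, -0.0], [-0.0, 0.0, -1.0]]
force: [1.1, 0.0, 3.8]
grip_width: 0.006
```

```bash
python3 - <<'E'
from tilt import *
p=tilt();cv2.imwrite('pics/w6.png',cv2.resize(p[150:450,150:400,::-1],(500,600),interpolation=cv2.INTER_CUBIC))
p,d=capture('side');cv2.imwrite('pics/s6.png',cv2.resize(p[160:280,270:430,::-1],(780,585),interpolation=cv2.INTER_CUBIC))
E
```

```text
t 7.8 tcp z 0.08536474704304017 n 2850 2850 pad tilt rad -0.1839113036321854 lever 0.44591130363218545 z centre 0.10765589138931325 xrange -0.016560487499242372 0.021838827265004513 F [1.1 0.  3.8]
```

View pics/w6.png

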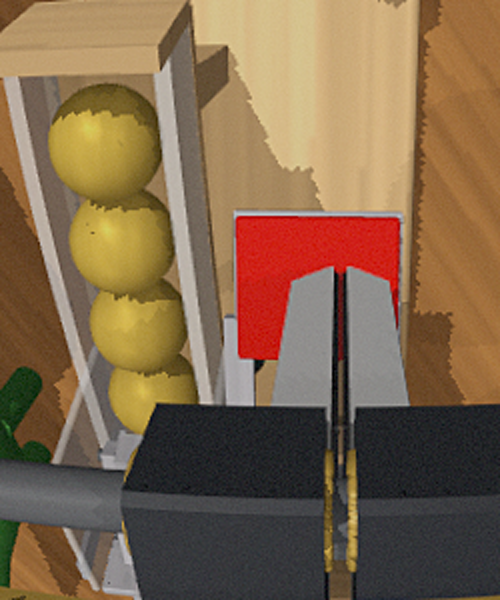

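View pics/s6.png

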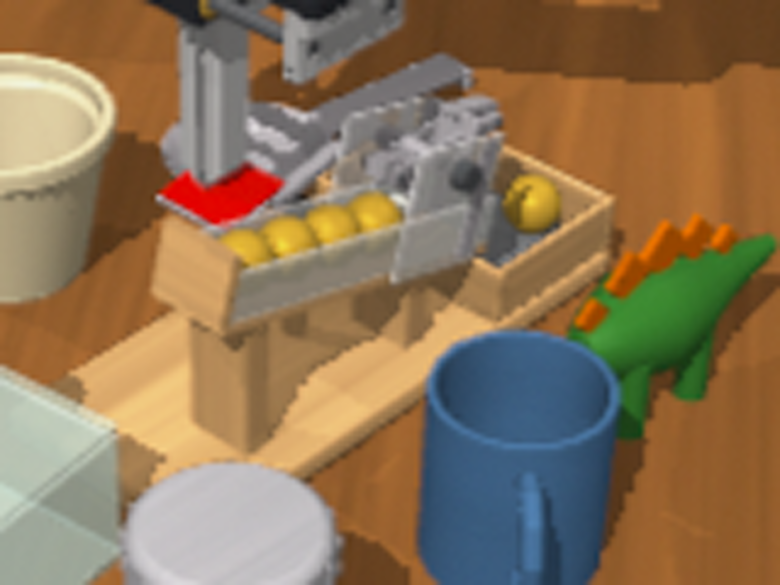

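The lever is at about 0.446 rad, and chocolate 1 is in the tray at about (530,205) of the crop. I still need to go down to the stop.

drive_tool([
  [[-1,0,0,0.003,0,0,0],[-1,0,0,0.003,0,0,0],[-1,0,0,0,0,0,0],[-1,0,0,0,0,0,0]],
])

```text
time: 8.4
tcp_pos: [0.6004, -0.1065, 0.0801]
tool_rot: [[0.824, -0.566, -0.001], [-0.566, -0.824, -0.001], [0.0, 0.001, -1.0]]
force: [-1.8, -1.0, 8.1]
grip_width: 0.007
```

```bash
python3 tilt.py
```

```text
t 8.4 tcp z 0.08007307832849872 n 2787 2787 pad tilt rad -0.2612481685880433 lever 0.5232481685880432 z centre 0.10192469311536566 xrange -0.016849695486588715 0.020322239419933972 F [-1.8 -1.   8.1]
```

drive_tool([
  [[-1,0,0,-0.03,0,0,0],[-1,0,0,-0.03,0,0,0],[-1,0,0,-0.03,0,0,0],[-1,0,0,0,0,0,0],[-1,0,0,0,0,0,0],[-1,0,0,0,0,0,0],[-1,0,0,0,0,0,0],[-1,0,0,0,0,0,0]],
])

```text
time: 9.45
tcp_pos: [0.6003, -0.1058, 0.1687]
tool_rot: [[0.824, -0.566, -0.001], [-0.566, -0.824, 0.0], [-0.001, 0.0, -1.0]]
force: [-0.8, -0.2, -0.4]
grip_width: 0.005
```

```bash
python3 - <<'E'
from tilt import *
p=tilt();cv2.imwrite('pics/w7.png',cv2.resize(p[150:450,150:400,::-1],(500,600),interpolation=cv2.INTER_CUBIC))
p,d=capture('side');cv2.imwrite('pics/s7.png',cv2.resize(p[160:280,270:430,::-1],(780,585),interpolation=cv2.INTER_CUBIC))
E
```

```text
t 9.45 tcp z 0.16870617651692038 n 2471 2471 pad tilt rad 0.2600444499646867 lever 0.001955550035313336 z centre 0.14070979527046146 xrange -0.019204872719075082 0.017897632820903158 F [-0.8 -0.2 -0.4]
```

View pics/w7.png

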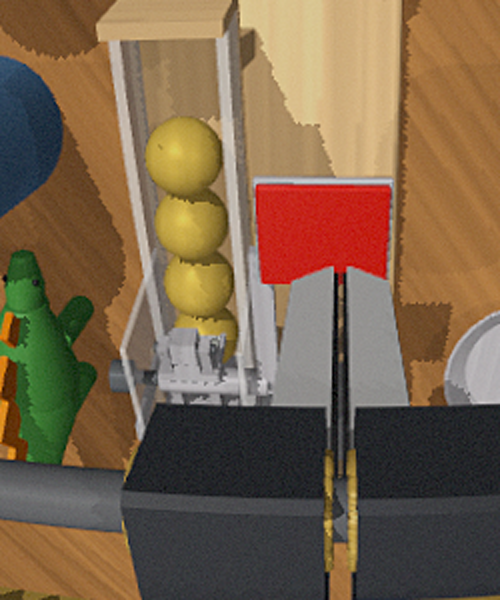

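View pics/s7.png

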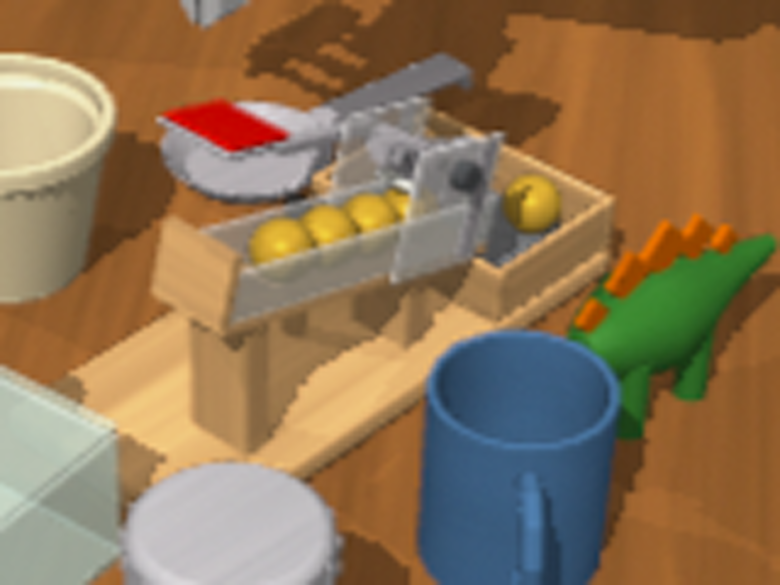

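Lever at about 0.00 rad, chocolate 1 in the tray at (532,203) of the crop, and four balls still in the chute. Now the second press, the same way.

drive_tool([
  [[-1,0,0,0.025,0,0,0],[-1,0,0,0.015,0,0,0],[-1,0,0,0.01,0,0,0],[-1,0,0,0.01,0,0,0],[-1,0,0,0.01,0,0,0],[-1,0,0,0.01,0,0,0],[-1,0,0,0.006,0,0,0],[-1,0,0,0.004,0,0,0],[-1,0,0,0,0,0,0],[-1,0,0,0,0,0,0],[-1,0,0,0,0,0,0],[-1,0,0,0,0,0,0]],
])

```text
time: 11.05
tcp_pos: [0.6012, -0.1064, 0.0801]
tool_rot: [[0.824, -0.566, 0.001], [-0.566, -0.824, -0.001], [0.002, -0.0, -1.0]]
force: [1.3, 0.0, 5.5]
grip_width: 0.008
```

```bash
python3 - <<'E'
from tilt import *
p=tilt()
p,d=capture('side');cv2.imwrite('pics/s8.png',cv2.resize(p[160:280,270:430,::-1],(780,585),interpolation=cv2.INTER_CUBIC))
E
```

```text
t 11.05 tcp z 0.0801029121432274 n 2692 2692 pad tilt rad -0.2608018678592536 lever 0.5228018678592536 z centre 0.1020161480700278 xrange -0.017235223298181914 0.02055584288331859 F [1.3 0.  5.5]
```

View pics/s8.png

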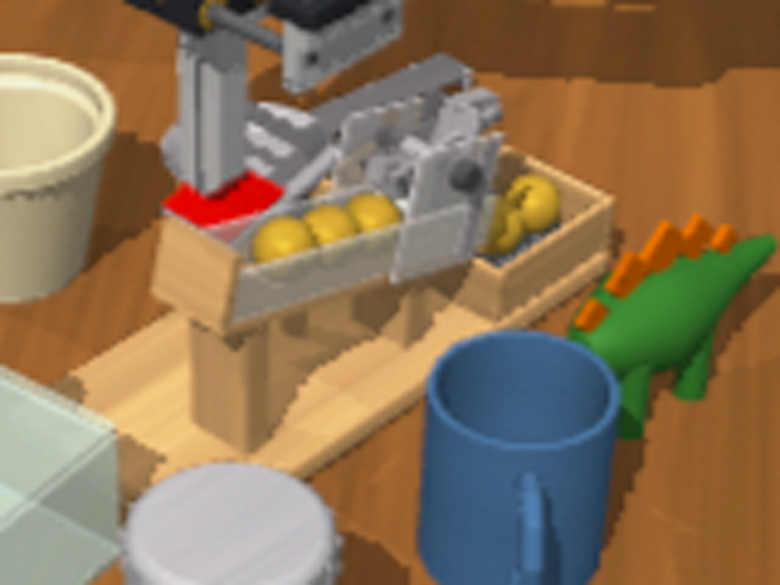

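The second ball is in the tray at (505,225) beside the first at (535,200), three are left in the chute, and the lever is at its stop. Releasing and moving clear.

drive_tool([
  [[-1,0,0,-0.03,0,0,0],[-1,0,0,-0.03,0,0,0],[-1,0,0,-0.03,0,0,0],[-1,0,0,-0.05,0,0,0],[-1,0,0,-0.05,0,0,0],[-1,0,0,0,0,0,0],[-1,0,0,0,0,0,0],[-1,0,0,0,0,0,0],[-1,0,0,0,0,0,0],[-1,0,0,0,0,0,0],[-1,0,0,0,0,0,0],[-1,0,0,0,0,0,0]],
])

```text
time: 12.65
tcp_pos: [0.6007, -0.1059, 0.2694]
tool_rot: [[0.824, -0.566, -0.0], [-0.566, -0.824, -0.0], [0.0, 0.0, -1.0]]
force: [-0.1, 0.4, -2.3]
grip_width: 0.002
```

```bash
python3 - <<'E'
from tilt import *
p=tilt();cv2.imwrite('pics/w9.png',p[:,:,::-1])
p,d=capture('side');cv2.imwrite('pics/s9.png',cv2.resize(p[150:340,200:460,::-1],(780,570),interpolation=cv2.INTER_CUBIC))
E
```

```text
t 12.65 tcp z 0.2694463234144472 n 1450 1450 pad tilt rad 0.26022177378882516 lever 0.0017782262111748492 z centre 0.1407191249847732 xrange -0.018297100325547527 0.01740918211661729 F [-0.1  0.4 -2.3]
```

View pics/w9.png

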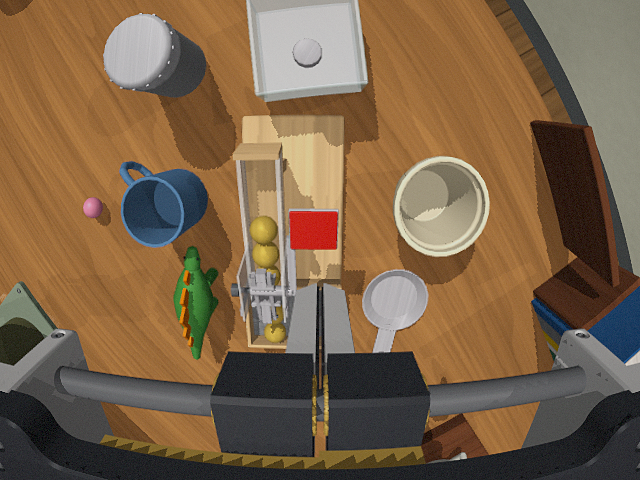

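View pics/s9.png

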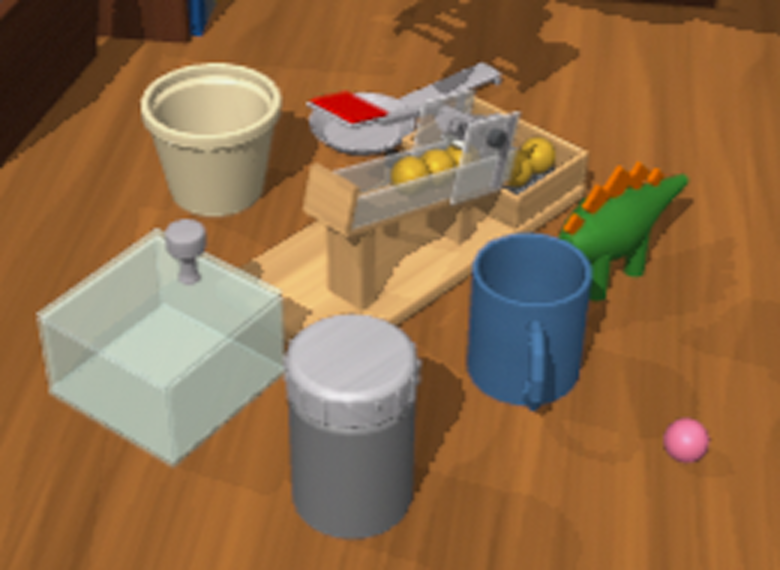

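The lever is up, two balls are in the tray, three are in the chute, and nothing else has shifted. I'll wait a second, check that the balls lie still, and hand in.

drive_tool([
  [[-1,0,0,0,0,0,0],[-1,0,0,0,0,0,0],[-1,0,0,0,0,0,0],[-1,0,0,0,0,0,0],[-1,0,0,0,0,0,0],[-1,0,0,0,0,0,0],[-1,0,0,0,0,0,0],[-1,0,0,0,0,0,0]],
])

```text
time: 13.75
tcp_pos: [0.6006, -0.1059, 0.2694]
tool_rot: [[0.824, -0.566, -0.0], [-0.566, -0.824, 0.0], [-0.0, 0.0, -1.0]]
force: [0.3, 0.6, 0.0]
grip_width: 0.004
```

```bash
python3 - <<'E'
from tilt import *
tilt()
p,d=capture('side');q=cv2.resize(p[150:340,200:460,::-1],(780,570),interpolation=cv2.INTER_CUBIC);cv2.imwrite('pics/s10.png',q)
o=cv2.imread('pics/s9.png');e=cv2.absdiff(o,q).max(2);print('tray diff',e[120:220,480:590].max(),'all',e.max(),(e>40).sum())
finish_job()
E
```

```text
t 13.75 tcp z 0.26943035413905336 n 1452 1452 pad tilt rad 0.2614857070891452 lever 0.0005142929108548078 z centre 0.14068688075367136 xrange -0.01831880002154247 0.01714489904096826 F [0.3 0.6 0. ]
tray diff 4 all 31 0
the job is handed in; nothing more can be done
```

I served two chocolates by pressing the red pad down to its stop twice with the shut fingers, letting the lever come all the way up after each press, and handed the job in at about 13.8 s.

- **Presses:** The lever measured about 0.52 rad at the bottom both times and about 0.00 rad after each release, from the pad's tilt in the wrist camera's depth.
- **Last pictures:** Two chocolates lie in the tray, three are in the chute behind the gate, and nothing else on the sideboard looks shifted. Two side-camera pictures about 1 s apart showed no movement in the tray. The hand was well clear, about 130 mm above the pad.
- **One check disagreed:** With the pad on its stop the reported TCP was at 80 mm, but the pad's centre measured about 102 mm (101 mm given). I did not find the cause, so I pressed by the measured tilt and the force, which peaked at about 8 N.

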